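Fetch the specimen cup from behind the culture bottles and weigh it

ROBOT

A 6-joint arm with a two-finger parallel gripper is mounted at the origin on a cart in front of the work surface, level with it; the furniture and walls round the work are solid. World frame = base frame: x ahead of the robot, y to its left, z up, the work surface at z = 0. Lengths are in m, angles in rad, forces in N, time in s.
With the tool pointing down it reaches from about 0.35 to 0.775 m from the base axis. Payload 7.3 kg.
Tool frame: the origin (TCP) lies between the finger pads; the fingertips stand 17 mm ahead of it and the grasp point (between the pads) lies 2 mm behind it; z points along the fingers, y is the line along which they close (so a half turn about z gives the same grasp; the last joint's range is limited). The gripper opens to 92 mm and grips with 3 to 60 N. Pads are 19 mm wide; open, the fingers measure 130 mm over their backs; the gripper's body (75 mm by 190 mm) begins 47 mm behind the grasp point.
Start: joints at [1.027, 0.342, 1.524, -0, 1.275, -0.146], TCP at [0.203, 0.484, 0.244] pointing down, gripper open.
Joint ranges: [-2.53, 2.53], [-0.77, 2.02], [0.04, 2.7], [-1, 4.14], [0.28, 2.66], [-3.11, 3.11]. Speed limits (rad/s): [2.57, 2.57, 3.14, 3.14, 3.14, 3.14].

INTERFACE

Orientations are given as [roll, pitch, yaw] about the fixed x, y, z axes, in that order (R = Rz(yaw) Ry(pitch) Rx(roll)).
In Python, from cell import robot, optics gives the robot as it stands.
- The arm moves only by the tool play_rows, never from a script. Its argument "rows" is a list of rows, each a list of 7 numbers: the shift along the tool's x, y, z in cm, then the turn, a rotation vector about the tool's x, y, z in rad, then the opening, from 0 (shut) to 1 (fully open). In form: [[tx, ty, tz, wx, wy, wz, grip], ...]. A call has 1 to 20 rows; each row is the pose to reach, as a shift and turn from the pose commanded when the call began, along the tool's axes at that moment; what a row does not reach only later rows make up. A row lasts 1/10 s, in which the tool goes at most 50 mm and 8.59 degrees, less where a joint would pass 70% of its speed; a pose out of reach is approached as far as the arm can. A call with a gripper value outside its range is refused whole. The fingers move at their own pace and stop on an object; "squeeze" is the grip in N (left out, the last holds). Time passes only in rows, so rows that repeat a pose let the fingers close. It gives the time, the measured TCP pose, the force, the opening and the grip force at its end, in the units of the state.
- robot.observe(): the state, without advancing time (a new reading comes with each control period).
- optics.read_camera(name): name is "scene" or "top" or "wrist"; returns (picture, depth): 384x512x3 uint8, red, green, blue; 384x512 float32, m along the optical axis (not along the pixel's ray), 0 where there is no reading.
- optics.camera_model(name): a dict with "fx", "fy", "cx", "cy" (pixels), "origin" and "rotation" of the camera in the world; the wrist camera has in their place "tool_from_camera" (4x4, takes a point from camera to tool coordinates, whose origin is the TCP and whose axes are the flange's). Camera axes: x right, y up, looking along -z (the intrinsics and any distortion apply to the point x, -y, -z); pixel columns grow to the right and rows downward; lengths in m; the calibration is good to about 2 mm. A picture is of the moment at which its call begins: read the wrist's pose just before it. camera_model takes no time and is no camera call.
- robot.hand_in(): hands the job in; it is judged then, once.
The state is a dict: "time": time; "qpos": joint angles; "qvel": joint speeds; "joint_efforts": joint torques, N m; "tool_pos": TCP position; "tool_rot": TCP orientation; "contact_force": force on the tool from outside, world axes, zero at the start; "torque": the same for the moment, N m; "opening": finger opening in m; "grip_force": force on a finger pad.
Only numpy, scipy, OpenCV 4.12 (cv2) and the standard library are available. Lean on these libraries where they do the work, as an engineer would, in place of code of your own. Each camera call takes 0.05 s, during which the arm holds its last target. There are 200 camera calls.

TASK

The red-lidded specimen cup has to be weighed, but two culture bottles stand in front of it on the white caddy. First clear both bottles into the green tray, standing upright, then stand the red-lidded cup on the middle of the balance's pan; only once it is there put each bottle back upright on the very spot where it stood at the start (do not swap them). Tip nothing over and leave the blue-lidded and the orange-lidded cups alone.

Things in the scene. Friction and masses are not known exactly. Their poses are not given: they have to be found in the camera images.
- bottle_blue: glass culture bottle, bright red contents with a label, blue screw cap. Upright; body 34 mm diameter up to 70 mm above its underside, slim neck and cap above that, to be gripped as 18 mm diameter from 75 to 117 mm (total height 117 mm), about 75 g. Loose; stands in one of the two front places of the caddy. Origin: centre of its underside, z up.
- bottle_yellow: glass culture bottle, amber-brown contents with a label, pale yellow screw cap. Upright; body 34 mm diameter up to 70 mm above its underside, slim neck and cap above that, to be gripped as 18 mm diameter from 75 to 117 mm (total height 117 mm), about 75 g. Loose; stands in one of the two front places of the caddy. Origin: centre of its underside, z up.
- cup_red: specimen cup with red screw lid, round, 67 mm high; body 58 mm diameter (the width to grip, 15 to 48 mm above the underside), lid 65 mm diameter as seen, about 45 g, lid fixed on. Loose; stands at the back of the caddy behind the bottles, some 57 mm from each bottle's axis (the bottles are 80 mm apart). It is the thing to weigh. Origin: centre of its underside, z up.
- caddy: low white plate, 140 mm (x) by 160 mm (y), 8 mm thick, with blue rings marking the standing places (two small ones in front, 80 mm apart, at x -18 mm, y +40 and -40 mm; one large one behind at x +22 mm, y 0) and a blue lip 20 mm high along the back edge. Fixed to the bench. Origin: centre of its underside; its x points to the back, z up. Bottles and cup stand on its top, 8 mm above the origin.
- tray_in (a point): the centre of the inner floor of the green tray, an open shallow tray 130 mm (x) by 180 mm (y) outside, walls 4 mm thick, rim 18 mm above the bench and 14 mm above its inner floor, which is 4 mm above the bench. Fixed to the bench. Axes: those of the tray, z up. Both bottles fit side by side along its y.
- pan (a point): the centre of the top face of the balance's round steel pan, 110 mm diameter, 42 mm above the bench. The balance is a low white box 190 mm by 150 mm with its pan towards the back and a display in front; fixed to the bench, the pan does not move. z up, x to the back of the balance.
- cup_blue: specimen cup with blue screw lid, round, 67 mm high; body 58 mm diameter (the width to grip, 15 to 48 mm above the underside), lid 65 mm diameter as seen, about 45 g, lid fixed on. Loose bystander on the bench beside the caddy: leave it alone. Origin: centre of its underside, z up.
- cup_orange: specimen cup with orange screw lid, round, 67 mm high; body 58 mm diameter (the width to grip, 15 to 48 mm above the underside), lid 65 mm diameter as seen, about 45 g, lid fixed on. Loose bystander on the bench beside the caddy: leave it alone. Origin: centre of its underside, z up.

How it is judged:
On the way, in this order (a step that is already met when the one before it is completed fails the run):
1. both bottles stand upright and released in the green tray while the red-lidded cup is still in its place (within 30 mm) (x of bottle_blue in the frame of tray_in between -0.06 and 0.06 m and y of bottle_blue in the frame of tray_in between -0.085 and 0.085 m and z of bottle_blue in the frame of tray_in between -0.004 and 0.006 m and angle between each of bottle_blue, bottle_yellow's own z axis and vertical below 0.1 rad and x of bottle_yellow in the frame of tray_in between -0.06 and 0.06 m and y of bottle_yellow in the frame of tray_in between -0.085 and 0.085 m and z of bottle_yellow in the frame of tray_in between -0.004 and 0.006 m and contact force between the fingers and bottle_blue below 0.2 N and contact force between the fingers and bottle_yellow below 0.2 N and distance of cup_red from where it was at the start of the episode below 0.03 m), for 0.2 s.
2. the red-lidded cup stands released on the middle of the pan while both bottles are still in the tray (horizontal distance between cup_red and pan below 0.015 m and z of cup_red in the frame of pan between -0.004 and 0.006 m and angle between each of cup_red, bottle_blue, bottle_yellow's own z axis and vertical below 0.1 rad and x of bottle_blue in the frame of tray_in between -0.06 and 0.06 m and y of bottle_blue in the frame of tray_in between -0.085 and 0.085 m and z of bottle_blue in the frame of tray_in between -0.004 and 0.006 m and x of bottle_yellow in the frame of tray_in between -0.06 and 0.06 m and y of bottle_yellow in the frame of tray_in between -0.085 and 0.085 m and z of bottle_yellow in the frame of tray_in between -0.004 and 0.006 m and contact force between the fingers and cup_red below 0.2 N), for 0.2 s.
At the end, for the whole second after the job is handed in: The red-lidded cup stands upright on the pan, its centre within 15 mm of the pan's centre; each bottle stands upright within 15 mm of where it stood itself at the start; all at rest (horizontal distance between cup_red and pan below 0.015 m and z of cup_red in the frame of pan between -0.004 and 0.006 m and angle between each of cup_red, bottle_blue, bottle_yellow's own z axis and vertical below 0.1 rad and distance of each of bottle_blue, bottle_yellow from where it was at the start of the episode below 0.015 m and linear speed of each of bottle_blue, bottle_yellow, cup_red below 0.02 m/s); the robot touches nothing.
It fails at once if a bottle or the red-lidded cup is tipped over (more than 0.5 rad) (angle between any of bottle_blue, bottle_yellow, cup_red's own z axis and vertical above 0.5 rad).
It fails at once if the blue-lidded or the orange-lidded cup is moved more than 15 mm (distance of any of cup_blue, cup_orange from where it was at the start of the episode above 0.015 m).
It also fails if it takes over 128 s, if anything falls off the work surface, if the arm or the gripper's body presses on something with over 40 N, if the wrist force passes 120 N, or if a joint passes its speed limit or range.

## Working session

There is one attempt and no reset: what is moved stays moved. The work goes in short steps, Python scripts to look and compute and a tool call to move; the robot and the scene stay as the last step left them, time stands still between calls to the robot, and variables do not carry over. Pictures are saved under pics/ and viewed, at most 14 in all, crops included, and the job is handed in when it is done.

Besides the shell and the picture viewer there is one more tool, called after "Emit:" in YAML: its name, and indented under it one key for each argument. play_rows: Moves the arm, as the interface text tells. Its arguments: {"type":"object","properties":{"rows":{"type":"array"},"squeeze":{"type":"number"}},"required":["rows"]}

```bash
mkdir -p pics; ls
cat > h.py <<'E'
import numpy as np, cv2
from cell import robot, optics
def cloud(name):
    pic,d=optics.read_camera(name); m=optics.camera_model(name)
    v,u=np.indices(d.shape)
    x=(u-m['cx'])/m['fx']*d; y=-(v-m['cy'])/m['fy']*d
    P=np.stack([x,y,-d],-1)
    if 'rotation' in m:
        P=P@np.array(m['rotation']).T+np.array(m['origin'])
    P[d==0]=np.nan
    return pic,d,P,m
def save(pic,fn): cv2.imwrite('pics/'+fn,pic[...,::-1])
E
python3 - <<'E'
from h import *
print(robot.observe())
for n in ('top','scene'):
    pic,d,P,m=cloud(n); save(pic,n+'1.png'); np.savez('/tmp/'+n,pic=pic,P=P); print({k:v for k,v in m.items()})
    print((d==0).mean())
print(optics.camera_model('wrist'))
E
```

```text
pics
{'time': 0.0, 'qpos': array([ 1.02699330e+00,  3.42736642e-01,  1.52495907e+00, -4.64645450e-05,
        1.27539786e+00, -1.45960922e-01]), 'qvel': array([-0.00076364,  0.00072723, -0.00065513,  0.00083401,  0.00157915,
        0.00094729]), 'joint_efforts': array([-1.27843330e-03, -4.31239164e+01, -2.44216543e+01,  7.17010559e-02,
        5.58729633e-02, -1.11379027e-04]), 'tool_pos': array([0.20318712, 0.48369976, 0.24305794]), 'tool_rot': array([-3.14010123e+00, -1.74339407e-04,  2.74376398e+00]), 'contact_force': array([-0.15409676,  0.06040058,  0.08430306]), 'torque': array([ 0.00768603,  0.01695895, -0.0032727 ]), 'grip_force': 0.0, 'opening': 0.09186148943611669}Traceback (most recent call last):
  File "<stdin>", line 4, in <module>
  File "h.py", line 9, in cloud
    P=P@np.array(m['rotation']).T+np.array(m['origin'])
      ~~~~~~~~~~~~~~~~~~~~~~~~~~~^~~~~~~~~~~~~~~~~~~~~~
ValueError: operands could not be broadcast together with shapes (384,512) (3,)
```

Run:
```python
from h import *
print(optics.camera_model('top'));print(optics.camera_model('scene'));print(optics.camera_model('wrist'))
```

```text
{'fx': 391.828027294179, 'fy': 391.828027294179, 'cx': 255.18543278485166, 'cy': 192.62570176254238, 'origin': array([0.43002196, 0.00988375, 1.1149438 ]), 'rotation': array([ 0.10667861, -0.01195977, -1.58149846])}
{'fx': 362.8204067088485, 'fy': 362.8204067088485, 'cx': 253.61633089019935, 'cy': 189.85636245631633, 'origin': array([ 0.14070825, -0.61228944,  0.67106806]), 'rotation': array([ 0.8888633 ,  0.01482232, -0.60936221])}
{'fx': 287.03437429961355, 'fy': 287.03437429961355, 'cx': 258.4554927485317, 'cy': 189.85193920262003, 'tool_from_camera': array([[ 8.27509638e-04,  9.55730985e-01,  2.94240719e-01,
         7.93039498e-02],
       [ 9.99999369e-01, -1.01461617e-03,  4.83247170e-04,
         7.11447744e-04],
       [ 7.60395684e-04,  2.94240133e-01, -9.55731221e-01,
        -1.40561176e-01],
       [ 0.00000000e+00,  0.00000000e+00,  0.00000000e+00,
         1.00000000e+00]])}
```

```bash
sed -i "s/P=P@np.array(m\['rotation'\]).T/P=P@Rotation.from_euler('xyz',m['rotation']).as_matrix().T/; 1a from scipy.spatial.transform import Rotation" h.py
python3 - <<'E'
from h import *
for n in ('top','scene'):
    pic,d,P,m=cloud(n); save(pic,n+'1.png'); np.savez('/tmp/'+n,pic=pic,P=P)
    print((d==0).mean(), [np.round(P[v,u],3).tolist() for v,u in ((192,256),(350,100),(350,400),(100,100),(100,400))])
E
```

```text
0.0038503011067708335 [[0.55, -0.007, 0.008], [-0.127, 0.756, -0.896], [-0.148, -0.728, -0.895], [0.773, 0.388, 0.148], [0.769, -0.376, 0.147]]
0.003941853841145833 [[0.572, 0.011, 0.048], [0.089, -0.154, -0.001], [0.78, -0.416, -0.365], [0.421, 0.953, 0.002], [1.705, 0.366, -0.137]]
```

View pics/top1.png

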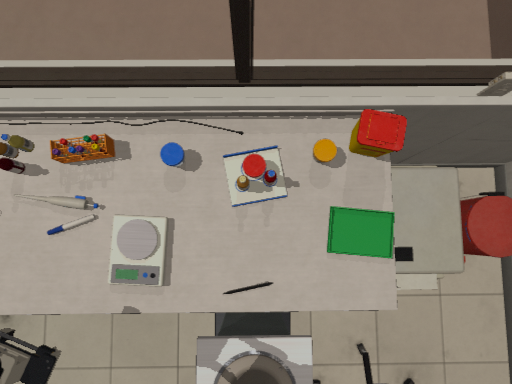

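View pics/scene1.png

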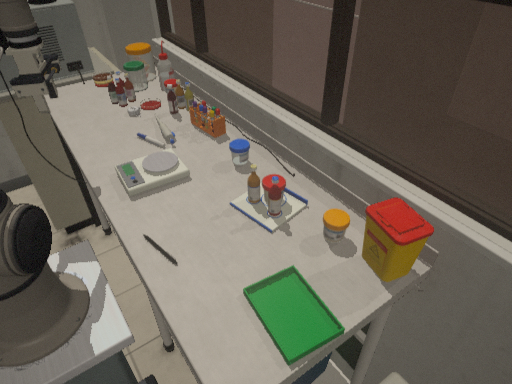

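Top view: caddy near (255,177), red lid (254,166), yellow bottle (242,183), blue bottle (270,177), blue cup (172,154), orange cup (325,151), pan (138,239), tray (361,232). The scene view agrees.

Run:
```python
from h import *
def fitc(X):
    A=np.c_[2*X,np.ones(len(X))]; s=np.linalg.lstsq(A,(X**2).sum(1),rcond=None)[0]; return s[:2],np.sqrt(s[2]+s[0]**2+s[1]**2)
for n in ('top','scene'):
    D=np.load(f'/tmp/{n}.npz'); pic,P=D['pic'],D['P']; hsv=cv2.cvtColor(pic,cv2.COLOR_RGB2HSV).astype(int); H,S,V=hsv[...,0],hsv[...,1],hsv[...,2]
    Z=P[...,2]; ws=(P[...,0]>.3)&(P[...,0]<.78)&(abs(P[...,1])<.45)
    bench=ws&(abs(Z)<.03)&(S<40); print(n,'bench z',np.nanmedian(Z[bench]))
    cols={'red':((H<6)|(H>174))&(S>150)&(V>120)&(Z>.065)&(Z<.095),'blue':(H>100)&(H<125)&(S>150)&(Z>.055)&(Z<.08)&(P[...,1]>.1),
     'orange':(H>9)&(H<25)&(S>150)&(Z>.055)&(Z<.08)&(P[...,1]<-.1)&(P[...,0]>.5)}
    for k,c in cols.items():
        q=c&ws; X=P[q]
        if len(X)<20: print(k,len(X)); continue
        h=cv2.convexHull(np.argwhere(q).astype(np.int32))[:,0]
        e=P[h[:,0],h[:,1],:2]; print(k,len(X),X.mean(0).round(4),'ext',(np.ptp(X,0)).round(3),'mid',((X.max(0)+X.min(0))/2).round(4),fitc(e))
    b=ws&(Z>.105)&(abs(P[...,1])<.12)&(P[...,0]>.45)&(P[...,0]<.65)
    nn,L,st,cen=cv2.connectedComponentsWithStats(b.astype(np.uint8))
    for i in range(1,nn):
        if st[i,4]>5: X=P[L==i]; print('tall',st[i,4],X.mean(0).round(4),'mid',((X.max(0)+X.min(0))/2).round(4),X[:,2].max().round(3),pic[L==i].mean(0).round())
    g=(H>50)&(H<75)&(S>180)&(P[...,1]<-.15)&(Z>-.02)
    X=P[g&(Z>.012)]; X2=P[g&(Z<.009)]
    r=cv2.minAreaRect((P[g][:,:2]*1000).astype(np.float32)); print('tray',r,np.median(X2[:,2]))
    r=cv2.minAreaRect((P[g&(Z>.013)][:,:2]*1000).astype(np.float32)); print('rim',r)
    pb=ws&(P[...,1]>.15)&(P[...,1]<.42)&(P[...,0]<.56)&(Z>.037)&(Z<.05)
    r=cv2.minAreaRect((P[pb][:,:2]*1000).astype(np.float32)); print('pan?',r,np.median(Z[pb]),P[pb].mean(0))
    cb=(P[...,0]>.4)&(P[...,0]<.72)&(abs(P[...,1])<.13)&(H>100)&(H<125)&(S>120)&(Z<.035)&(Z>0)
    X=P[cb]; r=cv2.minAreaRect((X[:,:2]*1000).astype(np.float32)); print('caddy blue',r,len(X))
```

```text
top bench z 0.00016014903977312756
red 426 [0.62   0.0212 0.0754] ext [0.112 0.463 0.024] mid [0.642  0.2004 0.0822] (array([0.66647854, 0.20120576]), np.float64(0.22705621693007008))
blue 401 [0.6499 0.2217 0.0666] ext [0.061 0.061 0.016] mid [0.65   0.221  0.0649] (array([0.65062787, 0.22179929]), np.float64(0.030404239981024473))
orange 519 [ 0.6597 -0.215   0.0664] ext [0.106 0.195 0.024] mid [ 0.68   -0.262   0.0674] (array([ 0.65451192, -0.26265322]), np.float64(0.09020807452428059))
tall 41 [ 0.5862 -0.0448  0.1234] mid [ 0.5865 -0.0442  0.1204] 0.128 [ 65.  91. 147.]
tall 40 [0.5715 0.0294 0.1232] mid [0.5715 0.0303 0.1205] 0.128 [165. 152. 105.]
tray ((433.9286804199219, -299.0355529785156), (178.94830322265625, 125.06236267089844), 83.9869613647461) 0.003476942350849388
rim ((433.9295349121094, -298.41693115234375), (177.72203063964844, 124.94659423828125), 83.96390533447266)
pan? ((389.8084411621094, 319.0667724609375), (115.13090515136719, 172.75814819335938), 82.35861206054688) 0.04226658278047579 [0.4192814  0.31811931 0.04223356]
caddy blue ((596.859619140625, -2.32053
[... 532 characters left out ...]
854689]), np.float64(0.10333753959737775))
tall 52 [0.5738 0.0252 0.1202] mid [0.5746 0.0265 0.1161] 0.126 [145. 136. 109.]
tall 47 [ 0.5877 -0.05    0.1222] mid [ 0.5882 -0.0483  0.1208] 0.127 [107. 105. 135.]
tray ((443.4714660644531, -371.7464904785156), (46.89948654174805, 55.99325942993164), 70.95651245117188) 0.004795584525656593
rim ((430.568359375, -389.604248046875), (24.720542907714844, 0.0), 171.96023559570312)
pan? ((424.4310607910156, 315.8660888671875), (110.52197265625, 106.39659118652344), 65.95458221435547) 0.04250556893732077 [0.42295957 0.31312083 0.04253922]
caddy blue ((602.1717529296875, -31.47381591796875), (145.5037078857422, 90.40260314941406), 12.123900413513184) 13
```

Run:
```python
from h import *
p=np.load('/tmp/top.npz')['pic']; a=cv2.resize(p[130:210,210:300],(720,640))[:600]
b=cv2.resize(p[205:290,100:190],(80*3,80*3))
cv2.imwrite('pics/crop1.png',a[...,::-1])
```

```text
(no output)
```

View pics/crop1.png

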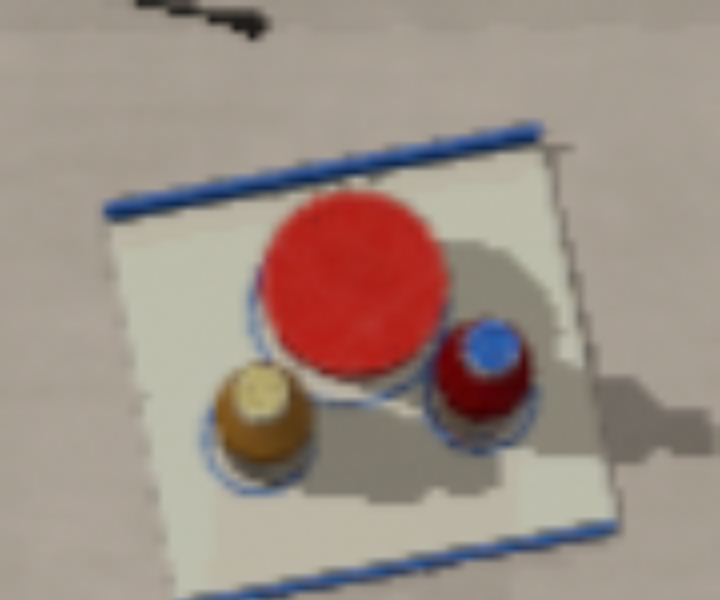

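The crop shows the yellow-cap bottle on the left ring (cap at 262,390) and the blue-cap bottle on the right ring (492,347). The red cup (355,285) stands behind them, and the caddy is yawed about +11°. Next I'll move the wrist camera over the pan.

Emit:
play_rows:
  rows:
    - [-5,-1.3,-0.3,0,0,0.14,1]
    - [-10,-2.6,-0.6,0,0,0.28,1]
    - [-15,-3.9,-1,0,0,0.42,1]
    - [-20,-5.2,-1.4,0,0,0.56,1]
    - [-24,-6,-1.7,0,0,0.7,1]
    - [-26.4,-6.7,-1.7,0,0,0.84,1]
    - [-26.4,-6.7,-1.7,0,0,0.974,1]
    - [-26.4,-6.7,-1.7,0,0,0.974,1]
    - [-26.4,-6.7,-1.7,0,0,0.974,1]
    - [-26.4,-6.7,-1.7,0,0,0.974,1]

```text
time: 1.15
tool_pos: [0.4203, 0.3204, 0.2607]
tool_rot: [-3.141, -0.0, 1.773]
contact_force: [-0.3, -0.2, 0.1]
opening: 0.0914
grip_force: 0.0
```

```bash
cat >> h.py <<'E'
def wcloud():
    s=robot.observe(); pic,d=optics.read_camera('wrist'); m=optics.camera_model('wrist')
    v,u=np.indices(d.shape)
    P=np.stack([(u-m['cx'])/m['fx']*d,-(v-m['cy'])/m['fy']*d,-d],-1)
    T=np.array(m['tool_from_camera']); R=Rotation.from_euler('xyz',s['tool_rot']).as_matrix()
    P=(P@T[:3,:3].T+T[:3,3])@R.T+s['tool_pos']; P[d==0]=np.nan
    return pic,P,s
def go(x,y,z,yaw):
    s=robot.observe(); R=Rotation.from_euler('xyz',s['tool_rot']).as_matrix()
    d=R.T@(np.array([x,y,z])-s['tool_pos'])*100; Rt=Rotation.from_euler('xyz',[np.pi,0,yaw]).as_matrix()
    print('move',d.round(2),'rot',Rotation.from_matrix(R.T@Rt).as_rotvec().round(3))
def st():
    s=robot.observe(); print(round(s['time'],1),s['tool_pos'].round(4),s['tool_rot'].round(4),'F',s['contact_force'].round(1),'op',round(s['opening'],4),'g',round(s['grip_force'],1))
E
python3 - <<'E'
from h import *
pic,P,s=wcloud(); save(pic,'w1.png'); np.savez('/tmp/w1',pic=pic,P=P); st(); print(s['qpos'].round(3))
go(.55,.0,.28,1.77)
E
```

```text
1.2 [0.4202 0.3205 0.2607] [-3.1415 -0.      1.7731] F [ 0.4 -0.5 -0.3] op 0.0919 g 0.0
[0.506 0.336 1.486 0.    1.321 0.304]
move [-34.     6.27  -1.93] rot [-0.    -0.     0.003]
```

View pics/w1.png

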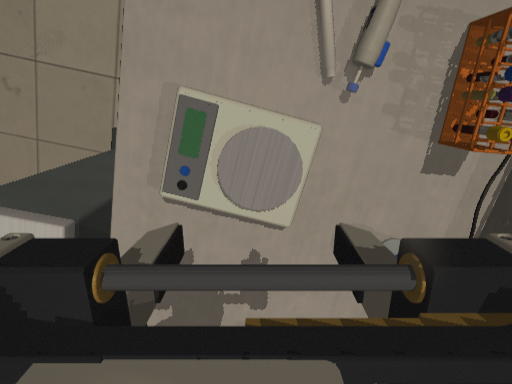

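Wrist view shows the balance: pan centred at about (260,168) with radius about 42 px, display on the left.

Run:
```python
from h import *
D=np.load('/tmp/w1.npz'); pic,P=D['pic'],D['P']
for v,u in ((168,260),(168,240),(110,230),(215,270),(190,200),(60,250)): print((v,u),P[v,u].round(4))
g=cv2.GaussianBlur(cv2.cvtColor(pic,cv2.COLOR_RGB2GRAY),(5,5),0)
roi=np.zeros_like(g); roi[110:225,205:315]=1
c=cv2.HoughCircles(g*roi,cv2.HOUGH_GRADIENT,1.0,200,param1=80,param2=15,minRadius=36,maxRadius=48); print(c)
hsv=cv2.cvtColor(pic,cv2.COLOR_RGB2HSV).astype(int)
m=(P[...,2]>.0395)&(P[...,2]<.046)&(roi>0)
q=m.copy(); 
n,L,s,cc=cv2.connectedComponentsWithStats(m.astype(np.uint8)); i=1+np.argmax(s[1:,4]); X=P[L==i]; print(s[i],cc[i],X.mean(0),X.min(0),X.max(0),((X.max(0)+X.min(0))/2))
print(cv2.minEnclosingCircle((X[:,:2]*1000).astype(np.float32)))
```

```text
(168, 260) [0.4231 0.3193 0.0412]
(168, 240) [0.398  0.3142 0.0416]
(110, 230) [0.3719 0.3816 0.0288]
(215, 270) [0.4511 0.2535 0.0284]
(190, 200) [0.3505 0.2708 0.0308]
(60, 250) [ 0.3837  0.4465 -0.0011]
[[[258.5 168.5  42.7]]]
[ 218  127   85   83 5502] [259.73373319 167.81497637] [0.42286829 0.31894242 0.04144527] [0.36874802 0.26271178 0.03950599] [0.47775253 0.37153114 0.04391638] [0.42325027 0.31712146 0.04171118]
((423.2474670410156, 317.0599670410156), 54.730525970458984)
```

Emit:
play_rows:
  rows:
    - [-4,0.7,-0.2,0,0,0,1]
    - [-9,1.6,-0.6,0,0,0,1]
    - [-14,2.6,-1,0,0,0,1]
    - [-19,3.5,-1.4,0,0,0,1]
    - [-24,4.4,-1.9,0,0,0,1]
    - [-29,5.3,-1.9,0,0,0,1]
    - [-33,6.1,-1.9,0,0,0,1]
    - [-34,6.3,-1.9,0,0,0,1]
    - [-34,6.3,-1.9,0,0,0,1]
    - [-34,6.3,-1.9,0,0,0,1]

```text
time: 2.2
tool_pos: [0.5493, 0.0005, 0.2796]
tool_rot: [-3.141, -0.001, 1.771]
contact_force: [-0.4, -0.2, 0.2]
opening: 0.0916
grip_force: 0.0
```

Run:
```python
from h import *
pic,P,s=wcloud(); save(pic,'w2.png'); np.savez('/tmp/w2',pic=pic,P=P); st()
```

```text
2.2 [0.5492 0.0009 0.2798] [-3.1415e+00 -7.0000e-04  1.7720e+00] F [-0.3 -0.3 -0.1] op 0.092 g 0.0
```

View pics/w2.png

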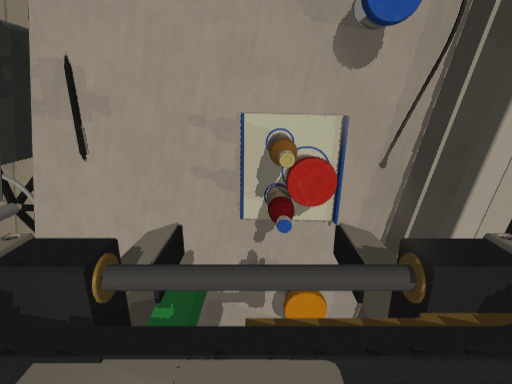

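Wrist view 2: caddy spans (240..347, 113..222); yellow cap at (288,158), blue cap at (285,226), red lid at (311,181).

Run:
```python
from h import *
for n,reg in (('w2',(slice(105,235),slice(230,355))),('top',(slice(140,215),slice(215,295)))):
    D=np.load(f'/tmp/{n}.npz'); pic,P=D['pic'][reg],D['P'][reg]; hsv=cv2.cvtColor(pic,cv2.COLOR_RGB2HSV).astype(int); H,S,V=np.moveaxis(hsv,-1,0); Z=P[...,2]
    print(n)
    r=((H<6)|(H>174))&(S>150)&(Z>.066)&(Z<.085); X=P[r]
    print('lid',len(X),X.mean(0).round(4),cv2.minEnclosingCircle((X[:,:2]*1000).astype(np.float32)))
    b=Z>.115; k,L,s,c=cv2.connectedComponentsWithStats(b.astype(np.uint8))
    for i in range(1,k):
        if s[i,4]>8:
            X=P[L==i]; print('cap',s[i,4],X.mean(0).round(4),np.ptp(X,0).round(3),cv2.minEnclosingCircle((X[X[:,2]>.12][:,:2]*1000).astype(np.float32)),pic[L==i].mean(0).round())
    pl=(Z>.0045)&(Z<.03); pl=cv2.morphologyEx(pl.astype(np.uint8),cv2.MORPH_OPEN,np.ones((3,3)))>0
    X=P[pl|(Z>.03)&False]; (c,wh,a)=cv2.minAreaRect((X[:,:2]*1000).astype(np.float32)); print('plate',c,wh,a)
    th=np.radians(a if a<45 else a-90); R=lambda x,y:(c[0]/1e3+np.cos(th)*x-np.sin(th)*y, c[1]/1e3+np.sin(th)*x+np.cos(th)*y)
    print('pred yel/left',np.round(R(-.018,.04),4),'right',np.round(R(-.018,-.04),4),'cup',np.round(R(.022,0),4))
```

```text
w2
lid 2138 [ 0.6147 -0.0042  0.0743] ((608.689697265625, -17.609821319580078), 49.197662353515625)
cap 232 [0.5737 0.029  0.1232] [0.017 0.017 0.011] ((574.3199462890625, 28.345319747924805), 8.50439453125) [144. 130.  83.]
cap 210 [ 0.588  -0.0444  0.123 ] [0.017 0.017 0.011] ((588.84619140625, -46.12358856201172), 8.700050354003906) [ 55.  78. 123.]
cap 210 [0.5962 0.0206 0.2698] [0.01  0.009 0.017] ((598.4290771484375, 18.06599235534668), 5.900045394897461) [71. 66. 58.]
plate (599.3203735351562, -4.899482727050781) (147.7792205810547, 159.52088928222656) 9.972013473510742
pred yel/left [0.5747 0.0314] right [ 0.5885 -0.0474] cup [ 0.621  -0.0011]
top
lid 432 [ 0.6137 -0.003   0.0748] ((604.568115234375, -15.04988956451416), 49.207374572753906)
cap 40 [ 0.5864 -0.0446  0.1236] [0.015 0.015 0.009] ((586.4741821289062, -44.88998794555664), 8.74085807800293) [ 65.  92. 149.]
cap 37 [0.5718 0.0291 0.124 ] [0.015 0.016 0.011] ((571.9631958007812, 29.130521774291992), 8.26998233795166) [168. 156. 107.]
plate (598.9814453125, -3.8228073120117188) (150.5126190185547, 159.687744140625) 10.133363723754883
pred yel/left [0.5742 0.0324] right [ 0.5883 -0.0464] cup [0.6206 0.    ]
```

Run:
```python
from h import *
go(.5885,-.0455,.18,1.772)
```

```text
move [-5.33  2.92  9.97] rot [-0.    -0.001  0.   ]
```

Emit:
play_rows:
  rows:
    - [-1.3,0.7,2.5,0,0,0,0.6]
    - [-2.7,1.5,5,0,0,0,0.6]
    - [-4,2.2,7.5,0,0,0,0.6]
    - [-5.3,2.9,10,0,0,0,0.6]
    - [-5.3,2.9,10,0,0,0,0.6]
    - [-5.3,2.9,11.5,0,0,0,0.6]
    - [-5.3,2.9,13,0,0,0,0.6]
    - [-5.3,2.9,14.5,0,0,0,0.6]
    - [-5.3,2.9,16,0,0,0,0.6]
    - [-5.3,2.9,17,0,0,0,0.6]
    - [-5.3,2.9,17.7,0,0,0,0.6]
    - [-5.3,2.9,17.7,0,0,0,0.6]
    - [-5.3,2.9,17.7,0,0,0,0.6]

```text
time: 3.55
tool_pos: [0.589, -0.0468, 0.1034]
tool_rot: [3.141, 0.0, 1.77]
contact_force: [0.6, 0.4, -0.7]
opening: 0.0552
grip_force: 0.0
```

Run:
```python
from h import *
pic,P,s=wcloud(); save(pic,'w3.png'); st(); go(.5885,-.0455,.102,1.772)
```

```text
3.6 [ 0.5891 -0.0469  0.1036] [3.1403e+00 4.0000e-04 1.7700e+00] F [ 0.1  0.8 -0.6] op 0.0546 g 0.0
move [ 0.15 -0.03  0.16] rot [ 0.001  0.    -0.002]
```

View pics/w3.png

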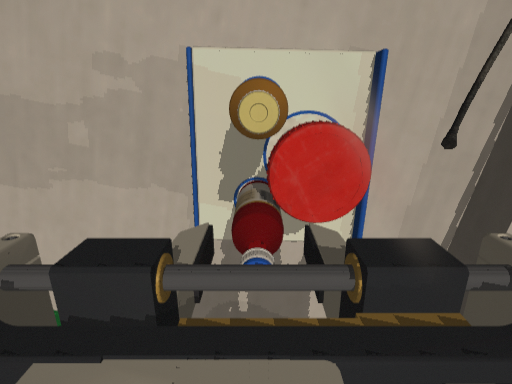

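The blue cap (258,262) is centred between the finger pads, and the yellow bottle and red cup are clear of them.

Emit:
play_rows:
  rows:
    - [0,0,0,0,0,0,0]
    - [0,0,0,0,0,0,0]
    - [0,0,0,0,0,0,0]
    - [0,0,0,0,0,0,0]
    - [0,0,0,0,0,0,0]
    - [0,0,0,0,0,0,0]
    - [0,0,0,0,0,0,0]
  squeeze: 15

```text
time: 4.3
tool_pos: [0.5887, -0.0471, 0.1027]
tool_rot: [-3.142, -0.0, 1.77]
contact_force: [0.2, 0.6, 0.2]
opening: 0.0174
grip_force: 15.0
```

Run:
```python
from h import *
st()
# tray from current wide estimates
D=np.load('/tmp/top.npz'); pic,P=D['pic'],D['P']; H,S,V=np.moveaxis(cv2.cvtColor(pic,cv2.COLOR_RGB2HSV).astype(int),-1,0)
c=np.array([.434,-.2988]); th=np.radians(83.98-90); y=np.array([-np.sin(th),np.cos(th)]); print('spots',c+.042*y,c-.042*y,th)
```

```text
4.3 [ 0.5887 -0.0471  0.1027] [-3.1416 -0.      1.7698] F [0.2 0.6 0.2] op 0.0174 g 15.0
spots [ 0.43840478 -0.25703162] [ 0.42959522 -0.34056838] -0.10506882097005857
```

Emit:
play_rows:
  rows:
    - [0,0,-1,0,0,0,0]
    - [0,0,-2.5,0,0,0,0]
    - [0,0,-4.5,0,0,0,0]
    - [0,0,-7,0,0,0,0]
    - [-0.5,-0.4,-9,0,0,0,0]
    - [-2,-1.7,-10,0,0,0,0]
    - [-4.3,-3.6,-10,0,0,0,0]
    - [-7.1,-6,-10,0,0,0,0]
    - [-10,-8.4,-10,0,0,0,0]
    - [-12.9,-10.8,-10,0,0,0,0]
    - [-15.8,-13.2,-10,0,0,0,0]
    - [-18.7,-15.6,-10,0,0,0,0]
    - [-21.4,-17.9,-10,0,0,0,0]
    - [-23.6,-19.7,-10,0,0,0,0]
    - [-25,-20.9,-10,0,0,0,0]
    - [-25.6,-21.4,-10,0,0,0,0]
    - [-25.6,-21.4,-10,0,0,0,0]
    - [-25.6,-21.4,-10,0,0,0,0]

```text
time: 6.1
tool_pos: [0.4299, -0.3396, 0.2029]
tool_rot: [3.141, -0.0, 1.77]
contact_force: [-0.1, 0.2, -0.9]
opening: 0.0179
grip_force: 15.0
```

Run:
```python
from h import *
pic,P,s=wcloud(); save(pic,'w4.png'); st(); go(.4296,-.3406,.0992,1.77)
H,S,V=np.moveaxis(cv2.cvtColor(pic,cv2.COLOR_RGB2HSV).astype(int),-1,0)
g=(H>50)&(H<75)&(S>150)&(P[...,2]<.03); X=P[g]; print(X[:,:].min(0).round(3),X.max(0).round(3)); print('floor z',np.nanmedian(X[:,2]))
```

```text
6.2 [ 0.43   -0.3394  0.2028] [ 3.1413e+00 -4.0000e-04  1.7707e+00] F [-0.3  0.2 -0.9] op 0.0179 g 15.0
move [-0.11 -0.07 10.36] rot [ 0.    -0.     0.001]
[ 0.364 -0.397  0.001] [ 0.504 -0.207  0.02 ]
floor z 0.0035704186751208677
```

View pics/w4.png

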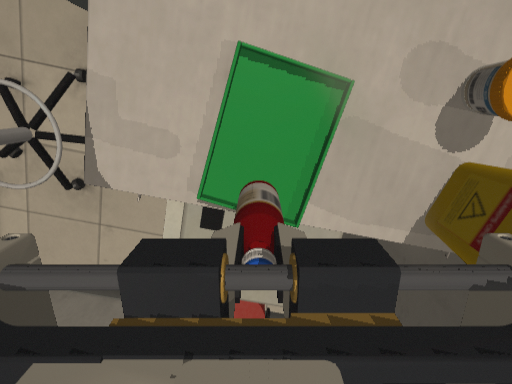

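The blue bottle hangs upright at (258,215) over the near end of the tray in the image, so I'll lower it.

Emit:
play_rows:
  rows:
    - [0,0,1.5,0,0,0,0]
    - [0,0,3.5,0,0,0,0]
    - [0,0,5.5,0,0,0,0]
    - [0,0,7.5,0,0,0,0]
    - [0,0,9,0,0,0,0]
    - [0,0,9.8,0,0,0,0]
    - [0,0,10.1,0,0,0,0]
    - [0,0,10.3,0,0,0,0]
    - [0,0,10.3,0,0,0,0]
    - [0,0,10.3,0,0,0,0]

```text
time: 7.15
tool_pos: [0.4298, -0.3406, 0.1004]
tool_rot: [3.141, 0.001, 1.77]
contact_force: [-0.8, 0.2, -0.1]
opening: 0.0178
grip_force: 15.0
```

Emit:
play_rows:
  rows:
    - [0,0,0.1,0,0,0,0]
    - [0,0,0.15,0,0,0,0]
    - [0,0,0.15,0,0,0,0]
    - [0,0,0.15,0,0,0,0.25]
    - [0,0,0.15,0,0,0,0.25]
    - [0,0,0.15,0,0,0,0.5]
    - [0,0,0.15,0,0,0,0.5]
    - [0,0,0.15,0,0,0,0.5]
    - [0,0,-1.5,0,0,0,0.5]
    - [0,0,-4,0,0,0,0.5]
    - [0,0,-7,0,0,0,0.5]
    - [0,0,-10,0,0,0,0.5]
    - [0,0,-10,0,0,0,0.5]

```text
time: 8.45
tool_pos: [0.431, -0.3418, 0.2039]
tool_rot: [3.137, 0.007, 1.77]
contact_force: [0.0, -0.1, 0.4]
opening: 0.0459
grip_force: 0.0
```

Run:
```python
from h import *
st(); go(.5743,.0285,.2,1.77)
```

```text
8.4 [ 0.431  -0.3418  0.2039] [3.1372 0.0068 1.7699] F [ 0.  -0.1  0.4] op 0.0459 g 0.0
move [33.47 21.37  0.26] rot [ 0.004  0.007 -0.   ]
```

Emit:
play_rows:
  rows:
    - [3,1.9,0,0,0,0,0.5]
    - [7,4.5,0,0,0,0,0.5]
    - [11,7.1,0,0,0,0,0.5]
    - [15,9.7,0,0,0,0,0.5]
    - [19,12.3,0,0,0,0,0.5]
    - [23,14.8,0,0,0,0,0.5]
    - [27,17.4,0,0,0,0,0.5]
    - [30.5,19.7,0,0,0,0,0.5]
    - [33.3,21.5,0,0,0,0,0.5]
    - [33.3,21.5,0,0,0,0,0.5]
    - [33.3,21.5,2,0,0,0,0.5]
    - [33.3,21.5,4,0,0,0,0.5]
    - [33.3,21.5,6,0,0,0,0.5]
    - [33.3,21.5,8,0,0,0,0.5]
    - [33.3,21.5,9.3,0,0,0,0.5]
    - [33.3,21.5,9.8,0,0,0,0.5]
    - [33.3,21.5,9.8,0,0,0,0.5]
    - [33.3,21.5,9.8,0,0,0,0.5]

```text
time: 10.25
tool_pos: [0.5749, 0.0284, 0.1024]
tool_rot: [3.14, 0.0, 1.77]
contact_force: [-0.0, -0.0, 0.6]
opening: 0.0461
grip_force: 0.0
```

Run:
```python
from h import *
st(); go(.5743,.0285,.102,1.77)
pic,P,s=wcloud(); save(pic,'w5.png')
```

```text
10.2 [0.5749 0.0284 0.1024] [3.1403e+00 3.0000e-04 1.7696e+00] F [-0.  -0.   0.6] op 0.0461 g 0.0
move [ 0.02 -0.06  0.04] rot [ 0.001  0.    -0.   ]
```

View pics/w5.png

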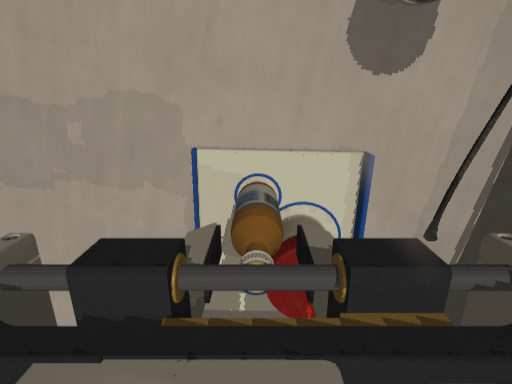

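The yellow cap (257,258) sits centred between the pads; I'll grip it and carry it.

Emit:
play_rows:
  rows:
    - [0,0,0,0,0,0,0]
    - [0,0,0,0,0,0,0]
    - [0,0,0,0,0,0,0]
    - [0,0,0,0,0,0,0]
    - [0,0,0,0,0,0,0]
    - [0,0,0,0,0,0,0]
  squeeze: 15

```text
time: 10.9
tool_pos: [0.5745, 0.0286, 0.1018]
tool_rot: [3.141, -0.0, 1.77]
contact_force: [-0.3, 1.1, 1.3]
opening: 0.0175
grip_force: 15.0
```

Emit:
play_rows:
  rows:
    - [0,0,-1,0,0,0,0]
    - [0,0,-2.5,0,0,0,0]
    - [0,0,-4.5,0,0,0,0]
    - [0,0,-7,0,0,0,0]
    - [0,0,-9.5,0,0,0,0]
    - [-0.8,-0.6,-11,0,0,0,0]
    - [-2.8,-2.1,-12,0,0,0,0]
    - [-5.4,-4.1,-12,0,0,0,0]
    - [-8.3,-6.2,-12,0,0,0,0]
    - [-11.2,-8.4,-12,0,0,0,0]
    - [-14.1,-10.6,-12,0,0,0,0]
    - [-17,-12.8,-12,0,0,0,0]
    - [-19.9,-15,-12,0,0,0,0]
    - [-22.4,-16.9,-12,0,0,0,0]
    - [-24.3,-18.3,-12,0,0,0,0]
    - [-25.3,-19,-12,0,0,0,0]
    - [-25.3,-19,-12,0,0,0,0]
    - [-25.3,-19,-12,0,0,0,0]

```text
time: 12.7
tool_pos: [0.4382, -0.2564, 0.2216]
tool_rot: [3.141, -0.001, 1.77]
contact_force: [0.0, -0.3, -0.9]
opening: 0.0175
grip_force: 15.0
```

Run:
```python
from h import *
st(); go(.4384,-.257,.099,1.77)
```

```text
12.7 [ 0.4382 -0.2564  0.2216] [ 3.1415e+00 -8.0000e-04  1.7695e+00] F [ 0.  -0.3 -0.9] op 0.0175 g 15.0
move [-7.000e-02  1.000e-02  1.226e+01] rot [ 0.    -0.001 -0.   ]
```

Emit:
play_rows:
  rows:
    - [0,0,1.5,0,0,0,0]
    - [0,0,4,0,0,0,0]
    - [0,0,6.5,0,0,0,0]
    - [0,0,9,0,0,0,0]
    - [0,0,11,0,0,0,0]
    - [0,0,11.8,0,0,0,0]
    - [0,0,12.2,0,0,0,0]
    - [0,0,12.4,0,0,0,0]
    - [0,0,12.4,0,0,0,0]
    - [0,0,12.4,0,0,0,0]
    - [0,0,12.4,0,0,0,0.25]
    - [0,0,12.4,0,0,0,0.25]
    - [0,0,12.4,0,0,0,0.5]
    - [0,0,12.4,0,0,0,0.5]
    - [0,0,12.4,0,0,0,0.5]
    - [0,0,11,0,0,0,0.5]
    - [0,0,8,0,0,0,0.5]
    - [0,0,4,0,0,0,0.5]
    - [0,0,0,0,0,0,1]
    - [0,0,0,0,0,0,1]

```text
time: 14.7
tool_pos: [0.4403, -0.2586, 0.227]
tool_rot: [3.135, 0.008, 1.77]
contact_force: [-0.2, -0.2, -0.1]
opening: 0.0572
grip_force: 0.0
```

Run:
```python
from h import *
st(); pic,d,P,m=cloud('top'); np.savez('/tmp/top2',pic=pic,P=P)
pic2,_,P2,_=cloud('scene'); save(pic2,'scene2.png')
reg=(slice(140,215),slice(215,295)); p,Q=pic[reg],P[reg]
H,S,V=np.moveaxis(cv2.cvtColor(p,cv2.COLOR_RGB2HSV).astype(int),-1,0); Z=Q[...,2]
r=((H<6)|(H>174))&(S>150)&(Z>.06); X=Q[r&(Z>.07)]; print('lid',len(X),X.mean(0),cv2.minEnclosingCircle((X[:,:2]*1000).astype(np.float32)))
b=(P[...,2]>.09)&(P[...,2]<.13)&(P[...,0]<.52)&(P[...,1]<-.2)&(P[...,1]>-.4)&(P[...,0]>.35)
k,L,s,c=cv2.connectedComponentsWithStats(b.astype(np.uint8))
for i in range(1,k): print(s[i,4],P[L==i].mean(0).round(4),pic[L==i].mean(0))
```

```text
14.7 [ 0.4403 -0.2586  0.227 ] [3.1348 0.008  1.7698] F [-0.2 -0.2 -0.1] op 0.0572 g 0.0
lid 404 [ 0.61581149 -0.00075492  0.07437304] ((616.1168212890625, -0.7485271096229553), 30.967178344726562)
59 [ 0.4375 -0.2537  0.1119] [155.98305085 140.23728814  92.40677966]
```

View pics/scene2.png

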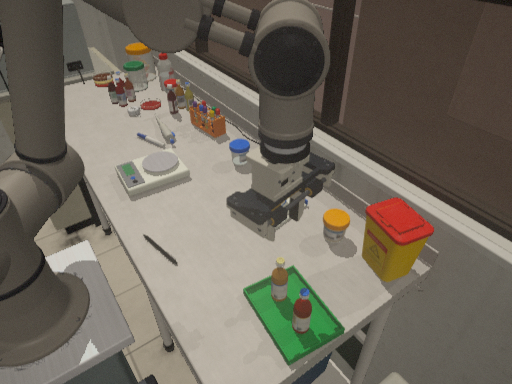

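Both bottles stand upright in the tray (caps near (281,262) and (303,293)). Next is the cup, with the closing line along the caddy's y.

Emit:
play_rows:
  rows:
    - [0,0,0,0,0,0,1]
    - [2,2.1,0,0,0,-0.14,1]
    - [5,5.2,0,0,0,-0.28,1]
    - [8,8.4,0,0,0,-0.42,1]
    - [11,11.5,0,0,0,-0.56,1]
    - [14,14.6,0,0,0,-0.7,1]
    - [17,17.8,0,0,0,-0.84,1]
    - [19.5,20.4,0,0,0,-0.98,1]
    - [21.5,22.5,0,0,0,-1.12,1]
    - [21.5,22.5,0,0,0,-1.26,1]
    - [21.5,22.5,0,0,0,-1.4,1]
    - [21.5,22.5,0,0,0,-1.547,1]
    - [21.5,22.5,0,0,0,-1.547,1]
    - [21.5,22.5,0,0,0,-1.547,1]

```text
time: 16.2
tool_pos: [0.6158, -0.0017, 0.2203]
tool_rot: [3.141, -0.002, -2.97]
contact_force: [-0.6, -0.4, -0.1]
opening: 0.0921
grip_force: 0.0
```

Run:
```python
from h import *
st(); pic,P,s=wcloud(); save(pic,'w6.png')
H,S,V=np.moveaxis(cv2.cvtColor(pic,cv2.COLOR_RGB2HSV).astype(int),-1,0); Z=P[...,2]
r=((H<6)|(H>174))&(S>150)&(Z>.07)&(Z<.085)&(abs(P[...,1])<.06)&(P[...,0]>.55)&(P[...,0]<.67); X=P[r]; print('lid',len(X),X.mean(0),X.min(0),X.max(0))
c=cv2.minEnclosingCircle((X[:,:2]*1000).astype(np.float32)); print(c); go(.616,-.001,.042,3.317)
```

```text
16.2 [ 0.6158 -0.0017  0.2203] [ 3.1408e+00 -2.3000e-03 -2.9705e+00] F [-0.6 -0.4 -0.1] op 0.0921 g 0.0
lid 2788 [ 0.61705689 -0.00335846  0.07395681] [ 0.58639559 -0.03503367  0.070033  ] [0.65019231 0.02813964 0.07660257]
((618.0323486328125, -2.84464955329895), 32.30549240112305)
move [-0.05  0.06 17.87] rot [ 0.001 -0.002 -0.004]
```

View pics/w6.png

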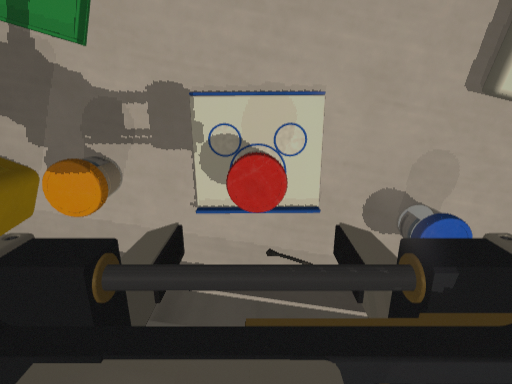

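The red lid is centred at (257,182) in the image, measured at (0.6175, -0.003) with radius 32 mm, which matches the lid. The caddy around it is clear.

Emit:
play_rows:
  rows:
    - [-0.15,-0.15,2,0,0,0,1]
    - [-0.15,-0.15,5,0,0,0,1]
    - [-0.15,-0.15,8,0,0,0,1]
    - [-0.15,-0.15,10.5,0,0,0,1]
    - [-0.15,-0.15,12.5,0,0,0,1]
    - [-0.15,-0.15,14.5,0,0,0,1]
    - [-0.15,-0.15,16,0,0,0,1]
    - [-0.15,-0.15,17.2,0,0,0,1]
    - [-0.15,-0.15,17.8,0,0,0,1]
    - [-0.15,-0.15,17.8,0,0,0,1]
    - [-0.15,-0.15,17.8,0,0,0,1]

```text
time: 17.35
tool_pos: [0.6184, -0.003, 0.0443]
tool_rot: [-3.141, 0.001, -2.967]
contact_force: [0.3, -0.3, 0.5]
opening: 0.0921
grip_force: 0.0
```

Emit:
play_rows:
  rows:
    - [0,0,0,0,0,0,0.5]
    - [0,0,0,0,0,0,0.5]
    - [0,0,0,0,0,0,0.4]
    - [0,0,0,0,0,0,0.4]
    - [0,0,0,0,0,0,0.4]
    - [0,0,0,0,0,0,0.4]
    - [0,0,0,0,0,0,0.4]
  squeeze: 12

```text
time: 18.05
tool_pos: [0.6181, -0.003, 0.0438]
tool_rot: [-3.142, 0.0, -2.966]
contact_force: [0.2, 0.1, 1.5]
opening: 0.0561
grip_force: 12.0
```

Emit:
play_rows:
  rows:
    - [0,0,-0.7,0,0,0,0.4]
    - [0,0,-2,0,0,0,0.4]
    - [0,0,-4,0,0,0,0.4]
    - [0,0,-6.5,0,0,0,0.4]
    - [0,0,-9,0,0,0,0.4]
    - [0.4,1,-11,0,0,0,0.4]
    - [1.2,3,-12,0,0,0,0.4]
    - [2.3,6,-12,0,0,0,0.4]
    - [3.7,9.5,-12,0,0,0,0.4]
    - [5.1,13,-12,0,0,0,0.4]
    - [6.5,16.7,-12,0,0,0,0.4]
    - [7.9,20.4,-12,0,0,0,0.4]
    - [9.3,24,-12,0,0,0,0.4]
    - [10.7,27.6,-12,0,0,0,0.4]
    - [12,31,-12,0,0,0,0.4]
    - [13.1,33.7,-12,0,0,0,0.4]
    - [13.6,35,-12,0,0,0,0.4]
    - [13.6,35,-12,0,0,0,0.4]
    - [13.6,35,-12,0,0,0,0.4]

```text
time: 19.95
tool_pos: [0.4232, 0.3176, 0.1638]
tool_rot: [-3.141, 0.0, -2.966]
contact_force: [0.6, -1.4, -0.3]
opening: 0.0557
grip_force: 12.0
```

Run:
```python
from h import *
st(); go(.423,.318,.0785,-2.966); print(robot.observe()['qpos'].round(2))
pic,P,s=wcloud(); save(pic,'w7.png')
```

```text
19.9 [0.4232 0.3176 0.1638] [-3.1412e+00  1.0000e-04 -2.9659e+00] F [ 0.6 -1.4 -0.3] op 0.0557 g 12.0
move [0.01 0.05 8.53] rot [-0.  0.  0.]
[ 0.5   0.43  1.63 -0.    1.08 -1.25]
```

View pics/w7.png

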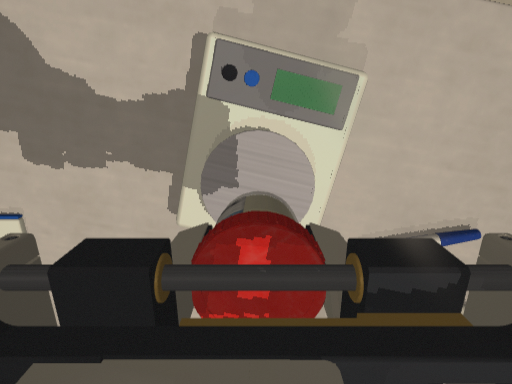

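The cup hangs upright in line with the pan (pan at (258,180)), so I'll lower it.

Emit:
play_rows:
  rows:
    - [0,0,1.5,0,0,0,0.4]
    - [0,0,3.5,0,0,0,0.4]
    - [0,0,5.5,0,0,0,0.4]
    - [0,0,7,0,0,0,0.4]
    - [0,0,7.9,0,0,0,0.4]
    - [0,0,8.2,0,0,0,0.4]
    - [0,0,8.4,0,0,0,0.4]
    - [0,0,8.5,0,0,0,0.4]
    - [0,0,8.5,0,0,0,0.4]
    - [0,0,8.5,0,0,0,0.4]

```text
time: 21.0
tool_pos: [0.4233, 0.3182, 0.0792]
tool_rot: [3.141, 0.001, -2.966]
contact_force: [0.2, 0.5, -1.2]
opening: 0.0561
grip_force: 12.0
```

Emit:
play_rows:
  rows:
    - [0,0,0.1,0,0,0,0.4]
    - [0,0,0.15,0,0,0,0.4]
    - [0,0,0.15,0,0,0,0.4]
    - [0,0,0.15,0,0,0,0.75]
    - [0,0,0.15,0,0,0,0.85]
    - [0,0,0.15,0,0,0,1]
    - [0,0,0.15,0,0,0,1]
    - [0,0,0.15,0,0,0,1]
    - [0,0,0.15,0,0,0,1]
    - [0,0,-1.5,0,0,0,1]
    - [0,0,-4,0,0,0,1]
    - [0,0,-7,0,0,0,1]
    - [0,0,-10,0,0,0,1]
    - [0,0,-13,0,0,0,1]
    - [0,0,-14,0,0,0,1]
    - [0,0,-14,0,0,0,1]

```text
time: 22.6
tool_pos: [0.4236, 0.3183, 0.2198]
tool_rot: [3.141, 0.003, -2.966]
contact_force: [-0.6, -0.6, -1.2]
opening: 0.0917
grip_force: 0.0
```

Run:
```python
from h import *
st(); pic,P,s=wcloud(); save(pic,'w8.png')
H,S,V=np.moveaxis(cv2.cvtColor(pic,cv2.COLOR_RGB2HSV).astype(int),-1,0); Z=P[...,2]
r=((H<6)|(H>174))&(S>150)&(Z>.10)&(Z<.12)&(P[...,1]>.25)&(P[...,1]<.38)&(P[...,0]<.5); X=P[r]; print('lid',len(X),X.mean(0),cv2.minEnclosingCircle((X[:,:2]*1000).astype(np.float32)))
n,pc=np.linalg.svd(X-X.mean(0),full_matrices=False)[2][2],0; print('normal',n.round(3))
pic,d,P,m=cloud('top')
H,S,V=np.moveaxis(cv2.cvtColor(pic,cv2.COLOR_RGB2HSV).astype(int),-1,0)
b=(P[...,2]>.105)&(P[...,2]<.13)&(P[...,0]<.52)&(P[...,1]<-.2)&(P[...,1]>-.4)&(P[...,0]>.35)
k,L,s,c=cv2.connectedComponentsWithStats(b.astype(np.uint8))
for i in range(1,k): print(s[i,4],P[L==i].mean(0).round(4),pic[L==i].mean(0).round())
go(.4298,-.3406,.22,1.77)
```

```text
22.6 [0.4236 0.3183 0.2198] [ 3.1406e+00  2.8000e-03 -2.9664e+00] F [-0.6 -0.6 -1.2] op 0.0917 g 0.0
lid 3555 [0.42191846 0.31778912 0.10789495] ((423.4013977050781, 317.9322204589844), 32.07649230957031)
normal [-0.005 -0.002  1.   ]
45 [ 0.4377 -0.2548  0.1185] [167. 158. 108.]
47 [ 0.428  -0.3361  0.1183] [ 71. 104. 152.]
move [ 10.75 -64.95  -0.2 ] rot [-2.000e-03 -1.000e-03  1.547e+00]
```

The cup is centred on the pan at (0.4234, 0.318), with the lid level. Now to fetch the blue bottle.

Emit:
play_rows:
  rows:
    - [0.3,-2,0,0,0,0.05,0.5]
    - [0.9,-5.5,0,0,0,0.15,0.5]
    - [1.6,-9.5,0,0,0,0.25,0.5]
    - [2.3,-13.7,0,0,0,0.35,0.5]
    - [3,-18,0,0,0,0.45,0.5]
    - [3.7,-22.2,0,0,0,0.55,0.5]
    - [4.4,-26.4,0,0,0,0.65,0.5]
    - [5.1,-30.6,0,0,0,0.75,0.5]
    - [5.8,-34.8,0,0,0,0.85,0.5]
    - [6.5,-39,0,0,0,0.95,0.5]
    - [7.2,-43.2,0,0,0,1.05,0.5]
    - [7.9,-47.4,0,0,0,1.15,0.5]
    - [8.6,-51.6,0,0,0,1.25,0.5]
    - [9.3,-55.8,0,0,0,1.35,0.5]
    - [9.9,-59.6,0,0,0,1.45,0.5]
    - [10.4,-63,0,0,0,1.547,0.5]
    - [10.7,-64.9,0,0,0,1.547,0.5]
    - [10.7,-64.9,0,0,0,1.547,0.5]
    - [10.7,-64.9,0,0,0,1.547,0.5]

```text
time: 24.6
tool_pos: [0.4302, -0.339, 0.2169]
tool_rot: [-3.14, -0.003, 1.769]
contact_force: [0.7, 0.7, -0.3]
opening: 0.0457
grip_force: 0.0
```

Run:
```python
from h import *
st(); go(.4298,-.3406,.0988,1.77)
pic,P,s=wcloud()
b=(P[...,2]>.105)&(P[...,2]<.13)&(P[...,0]<.52)&(P[...,1]<-.2)&(P[...,1]>-.4)&(P[...,0]>.35)
k,L,S,c=cv2.connectedComponentsWithStats(b.astype(np.uint8))
for i in range(1,k):
  if S[i,4]>20: X=P[L==i]; print(S[i,4],X.mean(0).round(4),cv2.minEnclosingCircle((X[:,:2]*1000).astype(np.float32)),pic[L==i].mean(0).round())
```

```text
24.6 [ 0.4302 -0.339   0.2169] [-3.1399 -0.0034  1.7693] F [ 0.7  0.7 -0.3] op 0.0457 g 0.0
move [-0.19 -0.05 11.81] rot [-0.002 -0.003 -0.001]
409 [ 0.4389 -0.2579  0.1193] ((439.55694580078125, -257.8287048339844), 9.025968551635742) [169. 152.  94.]
348 [ 0.4298 -0.3379  0.1187] ((430.0815734863281, -339.4514465332031), 9.043248176574707) [ 61.  90. 145.]
```

Emit:
play_rows:
  rows:
    - [0,0,2,0,0,0,0.5]
    - [0,0,4.5,0,0,0,0.5]
    - [0,0,7,0,0,0,0.5]
    - [0,0,9,0,0,0,0.5]
    - [0,0,10.5,0,0,0,0.5]
    - [0,0,11.4,0,0,0,0.5]
    - [0,0,11.9,0,0,0,0.5]
    - [0,0,11.9,0,0,0,0.5]
    - [0,0,11.9,0,0,0,0.5]
    - [0,0,11.9,0,0,0,0]
    - [0,0,11.9,0,0,0,0]
    - [0,0,11.9,0,0,0,0]
    - [0,0,11.9,0,0,0,0]
    - [0,0,11.9,0,0,0,0]
    - [0,0,11.9,0,0,0,0]
  squeeze: 15

```text
time: 26.15
tool_pos: [0.4308, -0.3398, 0.0997]
tool_rot: [3.142, 0.0, 1.77]
contact_force: [-0.1, -0.4, 1.4]
opening: 0.0177
grip_force: 15.0
```

Run:
```python
from h import *
st(); go(.5887,-.0468,.22,1.77)
```

```text
26.1 [ 0.4308 -0.3398  0.0997] [3.1416 0.     1.7698] F [-0.1 -0.4  1.4] op 0.0177 g 15.0
move [ 25.6   21.27 -12.03] rot [ 0.  0. -0.]
```

Emit:
play_rows:
  rows:
    - [0,0,-1,0,0,0,0]
    - [0,0,-2.5,0,0,0,0]
    - [0,0,-4.5,0,0,0,0]
    - [0,0,-7,0,0,0,0]
    - [0,0,-9.5,0,0,0,0]
    - [0.8,0.7,-11,0,0,0,0]
    - [2.8,2.3,-12,0,0,0,0]
    - [5.4,4.5,-12,0,0,0,0]
    - [8.3,6.9,-12,0,0,0,0]
    - [11.2,9.3,-12,0,0,0,0]
    - [14.1,11.7,-12,0,0,0,0]
    - [17,14.1,-12,0,0,0,0]
    - [19.9,16.5,-12,0,0,0,0]
    - [22.4,18.6,-12,0,0,0,0]
    - [24.5,20.4,-12,0,0,0,0]
    - [25.6,21.3,-12,0,0,0,0]
    - [25.6,21.3,-12,0,0,0,0]
    - [25.6,21.3,-12,0,0,0,0]

```text
time: 27.95
tool_pos: [0.5886, -0.0473, 0.2198]
tool_rot: [-3.141, 0.0, 1.77]
contact_force: [0.1, -0.9, -0.0]
opening: 0.0179
grip_force: 15.0
```

Run:
```python
from h import *
st(); go(.5887,-.0468,.1034,1.77)
```

```text
27.9 [ 0.5886 -0.0473  0.2198] [-3.1411e+00  4.0000e-04  1.7699e+00] F [ 0.1 -0.9 -0. ] op 0.0179 g 15.0
move [ 0.06  0.02 11.64] rot [-0.  0. -0.]
```

Emit:
play_rows:
  rows:
    - [0,0,2,0,0,0,0]
    - [0,0,4.5,0,0,0,0]
    - [0,0,7,0,0,0,0]
    - [0,0,9,0,0,0,0]
    - [0,0,10.5,0,0,0,0]
    - [0,0,11.2,0,0,0,0]
    - [0,0,11.5,0,0,0,0]
    - [0,0,11.7,0,0,0,0]
    - [0,0,11.7,0,0,0,0]
    - [0,0,11.7,0,0,0,0]
    - [0,0,11.7,0,0,0,0.25]
    - [0,0,11.7,0,0,0,0.25]
    - [0,0,11.7,0,0,0,0.5]
    - [0,0,11.7,0,0,0,0.5]
    - [0,0,11.7,0,0,0,0.5]
    - [0,0,10.5,0,0,0,0.5]
    - [0,0,8,0,0,0,0.5]
    - [0,0,5,0,0,0,0.5]
    - [0,0,1.5,0,0,0,0.5]
    - [0,0,0,0,0,0,0.5]

```text
time: 29.95
tool_pos: [0.5903, -0.0468, 0.2243]
tool_rot: [3.136, 0.002, 1.77]
contact_force: [1.0, 0.2, -1.2]
opening: 0.0457
grip_force: 0.0
```

Run:
```python
from h import *
st(); go(.4388,-.2575,.22,1.77)
```

```text
29.9 [ 0.5903 -0.0468  0.2243] [3.1359e+00 2.3000e-03 1.7698e+00] F [ 1.   0.2 -1.2] op 0.0457 g 0.0
move [-17.65 -19.01   0.36] rot [ 0.006  0.002 -0.   ]
```

Emit:
play_rows:
  rows:
    - [-2,-2.1,0,0,0,0,0.5]
    - [-5,-5.3,0,0,0,0,0.5]
    - [-8,-8.5,0,0,0,0,0.5]
    - [-11,-11.7,0,0,0,0,0.5]
    - [-14,-15,0,0,0,0,0.5]
    - [-16.5,-17.6,0,0,0,0,0.5]
    - [-17.6,-18.8,0,0,0,0,0.5]
    - [-17.6,-18.8,0,0,0,0,0.5]
    - [-17.6,-18.8,1,0,0,0,0.5]
    - [-17.6,-18.8,3,0,0,0,0.5]
    - [-17.6,-18.8,5.5,0,0,0,0.5]
    - [-17.6,-18.8,8,0,0,0,0.5]
    - [-17.6,-18.8,10,0,0,0,0.5]
    - [-17.6,-18.8,11.5,0,0,0,0.5]
    - [-17.6,-18.8,12.1,0,0,0,0.5]
    - [-17.6,-18.8,12.1,0,0,0,0.5]
    - [-17.6,-18.8,12.1,0,0,0,0.5]

```text
time: 31.65
tool_pos: [0.4401, -0.2561, 0.0992]
tool_rot: [3.141, 0.001, 1.771]
contact_force: [0.3, -0.1, 0.1]
opening: 0.0457
grip_force: 0.0
```

Emit:
play_rows:
  rows:
    - [0,0,0,0,0,0,0]
    - [0,0,0,0,0,0,0]
    - [0,0,0,0,0,0,0]
    - [0,0,0,0,0,0,0]
    - [0,0,0,0,0,0,0]
    - [0,0,0,0,0,0,0]
  squeeze: 15

```text
time: 32.25
tool_pos: [0.4396, -0.2564, 0.0989]
tool_rot: [3.141, 0.0, 1.77]
contact_force: [-1.3, -0.0, 1.8]
opening: 0.0179
grip_force: 15.0
```

Run:
```python
from h import *
st(); go(.5745,.0286,.22,1.77)
```

```text
32.2 [ 0.4396 -0.2564  0.0989] [3.1414e+00 2.0000e-04 1.7698e+00] F [-1.3 -0.   1.8] op 0.0179 g 15.0
move [ 25.27  18.86 -12.11] rot [ 0.  0. -0.]
```

Emit:
play_rows:
  rows:
    - [0,0,-1,0,0,0,0]
    - [0,0,-2.5,0,0,0,0]
    - [0,0,-5,0,0,0,0]
    - [0,0,-8,0,0,0,0]
    - [0,0,-11,0,0,0,0]
    - [0.8,0.6,-13,0,0,0,0]
    - [2.8,2.1,-14,0,0,0,0]
    - [5.4,4,-14,0,0,0,0]
    - [8.3,6.2,-14,0,0,0,0]
    - [11.2,8.4,-14,0,0,0,0]
    - [14.1,10.5,-14,0,0,0,0]
    - [17,12.7,-14,0,0,0,0]
    - [19.9,14.9,-14,0,0,0,0]
    - [22.4,16.7,-14,0,0,0,0]
    - [24.3,18.1,-14,0,0,0,0]
    - [25.3,18.9,-14,0,0,0,0]
    - [25.3,18.9,-14,0,0,0,0]
    - [25.3,18.9,-14,0,0,0,0]

```text
time: 34.05
tool_pos: [0.5745, 0.0283, 0.2388]
tool_rot: [-3.141, 0.0, 1.77]
contact_force: [-0.3, -0.7, -1.0]
opening: 0.0173
grip_force: 15.0
```

Run:
```python
from h import *
st(); go(.5745,.0286,.1027,1.77)
```

```text
34.0 [0.5745 0.0283 0.2388] [-3.1411e+00  4.0000e-04  1.7698e+00] F [-0.3 -0.7 -1. ] op 0.0173 g 15.0
move [ 0.03  0.02 13.61] rot [-0.  0. -0.]
```

Emit:
play_rows:
  rows:
    - [0,0,2,0,0,0,0]
    - [0,0,5,0,0,0,0]
    - [0,0,8,0,0,0,0]
    - [0,0,10.5,0,0,0,0]
    - [0,0,12.3,0,0,0,0]
    - [0,0,13.1,0,0,0,0]
    - [0,0,13.4,0,0,0,0]
    - [0,0,13.6,0,0,0,0]
    - [0,0,13.6,0,0,0,0]
    - [0,0,13.6,0,0,0,0]
    - [0,0,13.6,0,0,0,0.25]
    - [0,0,13.6,0,0,0,0.25]
    - [0,0,13.6,0,0,0,0.5]
    - [0,0,13.6,0,0,0,0.5]
    - [0,0,13.6,0,0,0,0.5]
    - [0,0,12.5,0,0,0,0.5]
    - [0,0,10,0,0,0,0.5]
    - [0,0,7,0,0,0,0.5]
    - [0,0,3,0,0,0,0.5]
    - [0,0,0,0,0,0,0.5]

```text
time: 36.05
tool_pos: [0.5751, 0.029, 0.242]
tool_rot: [3.139, 0.001, 1.77]
contact_force: [0.7, -0.6, 0.5]
opening: 0.046
grip_force: 0.0
```

Emit:
play_rows:
  rows:
    - [0,-2,-1,0,0,0,0.5]
    - [0,-5,-2,0,0,0,0.5]
    - [0,-8,-2,0,0,0,0.5]
    - [0,-10,-2,0,0,0,0.5]
    - [0,-10,-2,0,0,0,0.5]
    - [0,-10,-2,0,0,0,0.5]
    - [0,-10,-2,0,0,0,0.5]

```text
time: 36.75
tool_pos: [0.4777, 0.0093, 0.2591]
tool_rot: [3.14, 0.0, 1.77]
contact_force: [0.4, 0.9, 0.6]
opening: 0.0461
grip_force: 0.0
```

Run:
```python
from h import *
st(); pic,P,s=wcloud()
b=(P[...,2]>.115)&(P[...,2]<.13)&(P[...,0]>.5)&(P[...,0]<.65)&(abs(P[...,1])<.1)
k,L,S,c=cv2.connectedComponentsWithStats(b.astype(np.uint8))
for i in range(1,k):
  if S[i,4]>20: X=P[L==i]; print(S[i,4],X.mean(0).round(4),cv2.minEnclosingCircle((X[X[:,2]>.12][:,:2]*1000).astype(np.float32)),pic[L==i].mean(0).round())
pic,d,P,m=cloud('scene'); save(pic,'scene3.png'); st()
```

```text
36.8 [0.4777 0.0093 0.2591] [3.1405e+00 2.0000e-04 1.7698e+00] F [0.4 0.9 0.6] op 0.0461 g 0.0
273 [0.5747 0.0289 0.1228] ((575.7990112304688, 28.57118797302246), 8.517114639282227) [147. 134.  89.]
36.9 [0.4775 0.0094 0.2586] [ 3.1415e+00 -1.0000e-04  1.7700e+00] F [0.2 0.8 0.2] op 0.046 g 0.0
```

View pics/scene3.png

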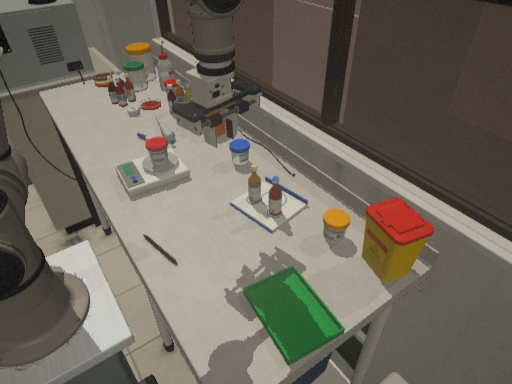

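The red cup stands on the pan (157,150). Both bottles are upright at their original spots (caps at (254,172) and (275,183), the same pixels as at the start), and the bystander cups have not moved.

```bash
python3 -c "
from h import *
print(robot.hand_in())"
```

```text
the job is handed in; nothing more can be done
None
```

The job is handed in: the red-lidded cup is on the middle of the pan and both bottles are back upright on their own spots; the hand-in call returned no verdict.

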